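Park the plaster roller at the top of the ramp

TASK

Get the rolling experiment ready: with the fingertips, push the plaster roller up the sloped gutter, over the crest, until it rests against the stop block at the top and does not roll back. Then push the swing gate fully shut across the gutter behind it and leave both like that. Only push: do not lift the roller out of the gutter, and leave everything else on the bench where it is.

Things in the scene. Friction and masses are not known exactly. Their poses are not given: they have to be found in the camera images.
- gutter: sloped aluminium channel on a plywood base board (350 x 125 x 8 mm), fixed. Origin at bench height under the channel's middle; x points uphill along it, y across, z up. Floor 66 mm wide; side walls 4 mm thick, 10 mm above the floor. Floor top: z = 20 mm at x = -160 mm, rising at 8 degrees to a crest at x = 90 mm, then falling at 6 degrees to the stop block at x = 150 mm (a shallow dip)
- lip (a point): top middle of the lip that closes the gutter's low end: a plate across it, 6 mm thick, its uphill face at x = -160 mm in the gutter's frame, 9 mm above the floor there (29 mm above the bench); this point is on its uphill edge
- crest (a point): middle of the floor at its highest line, the crest: x = 90 mm, z = 55 mm in the gutter's frame
- stop_face (a point): foot of the stop block's downhill face, mid-width, at floor height: x = 150 mm, z = 49 mm in the gutter's frame. The plywood stop block is 14 mm thick and 74 mm wide, its top 89 mm above the bench
- roller: loose solid plaster cylinder, diameter 50 mm, length 60 mm, about 100 to 200 g, lying across the gutter (axis along the gutter's y), at first at the low end against the lip, centre at x = -143 mm in the gutter's frame. Origin at its centre, y along its axis; it turns as it rolls
- roller_center (a point): centre of the roller. Let go on the main slope it rolls back down; once its centre is some 5 mm past the crest it rolls on into the dip by itself, and at rest against the stop block its centre is at x = 125, z = 76 mm in the gutter's frame
- gate (a joint): angle (rad) of the steel swing gate about an upright hinge on the gutter's -y side; grows clockwise seen from above. 3.14 = shut, square across the gutter behind the dip, at its hinge's own stop; 1.57 = pointing straight downhill beside the gutter; 0 = pointing to the gutter's -y. Starts open at 0.8 to 1.5; moves with a light push (under 1 N) and stays where it is left
- gate_hinge (a point): on the gate's upright hinge axis, half-way up the gate's blade (90 mm above the bench); in the gutter's frame at x = 85, y = -55 mm. The hinge barrel is 16 mm in diameter, 70 to 110 mm above the bench, on a post of the same diameter
- gate_tip (a point): middle of the free end of the gate's blade, 90 mm from the hinge axis, 90 mm above the bench. The blade is a flat upright steel plate 6 mm thick, from 72 to 108 mm above the bench
- plug_a: bystander: cast plaster plug, a cone stump 60 mm wide at the foot, 45 mm high, standing on the bench beside the gutter; origin under its centre
- plug_b: bystander: like it, 54 mm wide, 40 mm high; origin under its centre
- plug_c: bystander: like it, 48 mm wide, 36 mm high; origin under its centre
- cup: bystander: plastic cup, 76 mm wide, 110 mm high; origin under its centre
- phone: bystander: mobile phone lying flat, 72 x 150 x 9 mm; origin under its centre
- eraser: bystander: white eraser, 20 x 42 x 13 mm; origin under its centre
- goggles: bystander: safety glasses, 140 mm wide, 46 mm high; origin under the middle of the lenses

How it is judged:
On the way, in this order (a step that is already met when the one before it is completed fails the run):
1. the roller rests against the stop block at the top of the gutter (x of roller_center in the frame of gutter between 0.119 and 0.131 m and y of roller_center in the frame of gutter between -0.008 and 0.008 m and z of roller_center in the frame of gutter below 0.082 m and linear speed of roller below 0.02 m/s), for 0.2 s.
2. the gate is shut across the gutter behind it (value of joint gate above 3.06 rad), for 0.2 s.
At the end, for the whole second after the job is handed in: the roller lies at rest in the gutter's dip, its centre within 6 mm of where it touches the stop block; the gate is within 0.08 rad of fully shut; no bystander is tipped or more than 15 mm from where it stood (all of step 1 and value of joint gate above 3.06 rad and distance of each of plug_a, plug_b, plug_c, cup, phone, eraser, goggles from where it was at the start of the episode below 0.015 m and angle between each of plug_a, plug_b, plug_c, cup, phone, eraser, goggles's own z axis and vertical below 0.2 rad).
It fails at once if the roller is lifted out of the gutter or carried (12 mm or more off the channel's floor), or leaves it ((x of roller_center in the frame of gutter below -0.08 m and z of roller_center in the frame of gutter above 0.069 m) or (x of roller_center in the frame of gutter below -0.02 m and z of roller_center in the frame of gutter above 0.077 m) or (x of roller_center in the frame of gutter below 0.04 m and z of roller_center in the frame of gutter above 0.086 m) or z of roller_center in the frame of gutter above 0.093 m or y of roller_center in the frame of gutter above 0.03 m or y of roller_center in the frame of gutter below -0.03 m or z of roller_center in the frame of gutter below 0.035 m).
It fails at once if a bystander is pushed more than 15 mm or tipped (distance of any of plug_a, plug_b, plug_c, cup, phone, eraser, goggles from where it was at the start of the episode above 0.015 m or angle between any of plug_a, plug_b, plug_c, cup, phone, eraser, goggles's own z axis and vertical above 0.3 rad).
It also fails if it takes over 72 s, if anything falls off the work surface, if the arm or the gripper's body presses on something with over 40 N, if the wrist force passes 120 N, or if a joint passes its speed limit or range.

ROBOT

A 7-joint arm with a two-finger parallel gripper is mounted at the origin on the work surface. World frame = base frame: x ahead of the robot, y to its left, z up, the work surface at z = 0. Lengths are in m, angles in rad, forces in N, time in s.
With the tool pointing down it reaches from about 0.425 to 0.925 m from the base axis. Payload 6.8 kg.
Tool frame: the origin (TCP) lies at the very end of the fingers, on their centre line; the grasp point (between the pads) lies 19 mm behind it; z points along the fingers, y is the line along which they close (so a half turn about z gives the same grasp; the last joint's range is limited). The gripper opens to 85 mm and grips with 20 to 120 N. Pads are 22 mm wide; open, the fingers measure 114 mm over their backs; the gripper's body (76 mm by 85 mm) begins 54 mm behind the grasp point. The pads swing forward as they close: fully open they stand 13 mm farther back than shut.
Start: joints at [1.062, 0.477, 0.022, 1.555, -0.011, 1.109, -0.083], TCP at [0.263, -0.622, 0.231] pointing down, gripper open.
Joint ranges: [-2.96, 2.96], [-0.34, 2.1], [-1.41, 1.46], [0.24, 2.44], [-1.37, 4.51], [0.17, 1.92], [-2.96, 2.96]. Speed limits (rad/s): [2.39, 2.39, 3.14, 3.14, 3.14, 3.14, 3.14].

INTERFACE

Orientations are given as a 3x3 rotation matrix whose columns are the frame's x, y, z axes.
In Python, from cell import robot gives the robot as it stands.
- The arm moves only by the tool jog_arm, never from a script. Its argument "rows" is a list that holds one entry, the list of rows, each a list of 7 numbers: the shift along the tool's x, y, z in mm, then the turn, a rotation vector about the tool's x, y, z in degrees, then the finger opening in mm, from 0 to 85.4. In form: [[[dx, dy, dz, ax, ay, az, jaw], ...]]. A call has 1 to 12 rows; each row shifts and turns the commanded pose from where the row before left it, along the tool's axes as they then stand; what a row does not reach is not made up. A row lasts 1/12 s, in which the tool goes at most 41.7 mm and 7.16 degrees, less where a joint would pass 70% of its speed; a pose out of reach is approached as far as the arm can. A call is refused whole if a number of a shift passes 41.7 or a number of a turn 7.16, either way. A call with a gripper value outside its range is refused whole. The fingers move at their own pace and stop on an object; the grip force is fixed at half the most. Time passes only in rows, so rows that do not move let the fingers close. It gives the time, the measured TCP pose, the force, the opening and the grip force at its end, in the units of the state.
- robot.state(): the state, without advancing time (a new reading comes with each control period).
- robot.snapshot(name): name is "scene" or "top" or "wrist"; returns the picture (400x640x3 uint8, blue, green, red); there is no depth.
- robot.get_calibration(name): a dict with "mtx" (3x3 intrinsics, pixels), "k1" (the pictures are not rectified: a ray, as slopes to the right and down, at radius r is drawn at 1 + k1 r^2 times it, then the intrinsics apply), "R" (3x3) and "t" (3): a world point X has camera coordinates R X + t. Camera axes: x right, y down, z forward; pixel columns grow to the right and rows downward; lengths in m; the calibration is good to about 2 mm. A picture is of the moment at which its call begins: read the wrist's pose just before it. get_calibration takes no time and is no camera call; for the wrist camera it gives the pose at the moment of the call.
- robot.hand_in(): hands the job in; it is judged then, once.
The state is a dict: "t": time; "q": joint angles; "qvel": joint speeds; "effort": joint torques, N m; "position": TCP position; "orientation": TCP orientation; "force": force on the tool from outside, world axes, zero at the start; "moment": the same for the moment, N m; "finger_gap": opening from 0.0 (shut) to 1.0 (fully open); "finger_force": force on a finger pad.
Only numpy, scipy, OpenCV 4.12 (cv2) and the standard library are available. Lean on these libraries where they do the work, as an engineer would, in place of code of your own. Each camera call takes 0.05 s, during which the arm holds its last target. There are 200 camera calls.

## Working session

There is one attempt and no reset: what is moved stays moved. The work goes in short steps, Python scripts to look and compute and a tool call to move; the robot and the scene stay as the last step left them, time stands still between calls to the robot, and variables do not carry over. Pictures are saved under pics/ and viewed, at most 10 in all, crops included, and the job is handed in when it is done.

Besides the shell and the picture viewer there is one more tool, called after "Request:" as name([rows], argument=value, ...), one row to a line, values as JSON. jog_arm: Moves the arm, as the interface text tells. Its arguments: {"type":"object","properties":{"rows":{"type":"array","items":{"type":"array","items":{"type":"array","items":{"type":"number"}}}}},"required":["rows"]}

```bash
mkdir -p pics; python3 - <<'E'
from cell import robot
import cv2
for n in("scene","top"):
    cv2.imwrite(f"pics/{n}0.png",robot.snapshot(n)); c=robot.get_calibration(n); print(n,c)
s=robot.state(); print(s["t"],s["position"],s["orientation"])
E
```

```text
scene {'mtx': array([[413.95103894,   0.        , 317.6470875 ],
       [  0.        , 413.95103894, 199.37153491],
       [  0.        ,   0.        ,   1.        ]]), 'k1': 0.037304249479748385, 'R': array([[ 0.79467333,  0.60703289, -0.00231735],
       [ 0.39239231, -0.51659024, -0.76102746],
       [-0.46316582,  0.60385892, -0.64871553]]), 't': array([-0.4128236 , -0.17098939,  1.40240947])}
top {'mtx': array([[372.12344106,   0.        , 322.77584894],
       [  0.        , 372.12344106, 199.12024822],
       [  0.        ,   0.        ,   1.        ]]), 'k1': -0.04717386595584597, 'R': array([[ 0.00539693, -0.99989106, -0.01373864],
       [-0.9973758 , -0.00439042, -0.0722651 ],
       [ 0.07219691,  0.0140926 , -0.99729083]]), 't': array([-0.02345013,  0.54933303,  1.14072818])}
0.1 [ 0.2631514  -0.62099403  0.23040366] [[ 9.20758066e-01  3.90133340e-01 -7.49221337e-04]
 [ 3.90134049e-01 -9.20756780e-01  1.54155212e-03]
 [-8.84397479e-05 -1.71169330e-03 -9.99998531e-01]]
```

View pics/scene0.png

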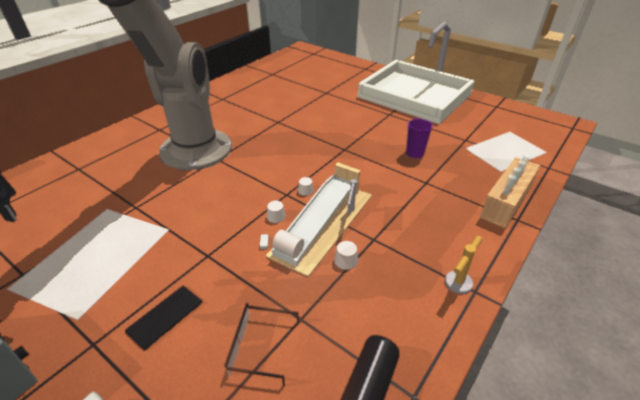

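View pics/top0.png

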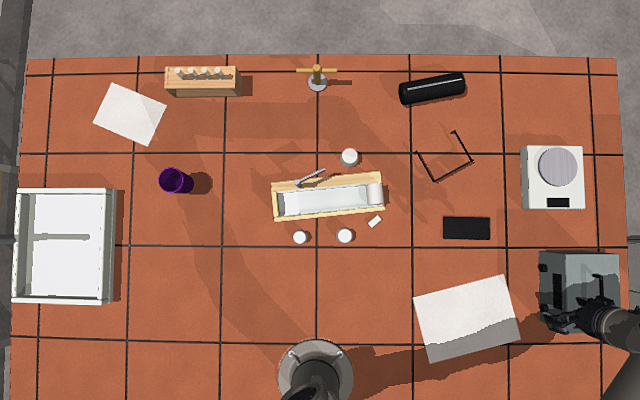

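The top view shows the gutter at about (275–385, 172–220). Its low end with the roller is on the right (world −y), and uphill is to the left (+y). The gate is near (310, 178) on the far side, and the plugs are at (349,157), (301,237) and (345,236). I'll enlarge both views.

```bash
python3 - <<'E'
import cv2
a=cv2.imread("pics/top0.png")[145:245,262:395]; cv2.imwrite("pics/topc.png",cv2.resize(a,None,fx=6,fy=6,interpolation=cv2.INTER_CUBIC)[:600,:800])
a=cv2.imread("pics/scene0.png")[155:280,250:380]; cv2.imwrite("pics/scc.png",cv2.resize(a,None,fx=4.8,fy=4.8,interpolation=cv2.INTER_CUBIC))
E
```

```text
(no output)
```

View pics/topc.png

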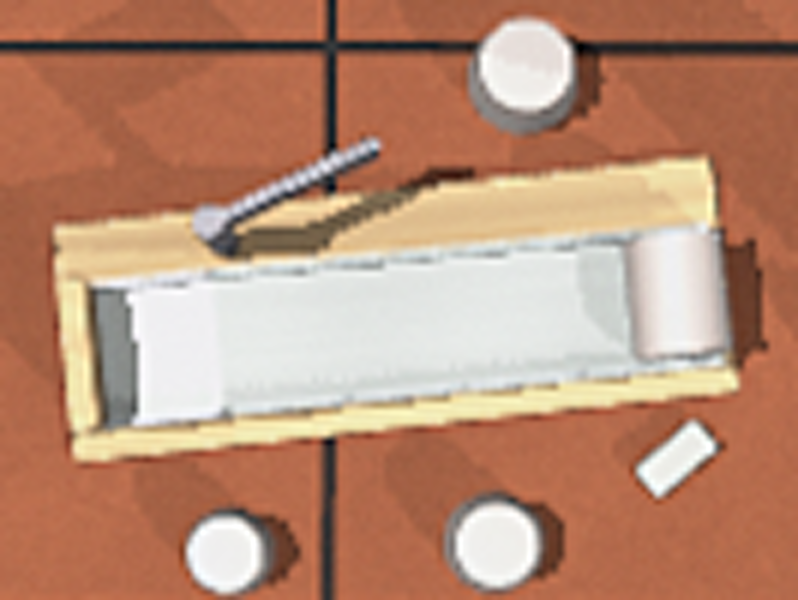

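View pics/scc.png

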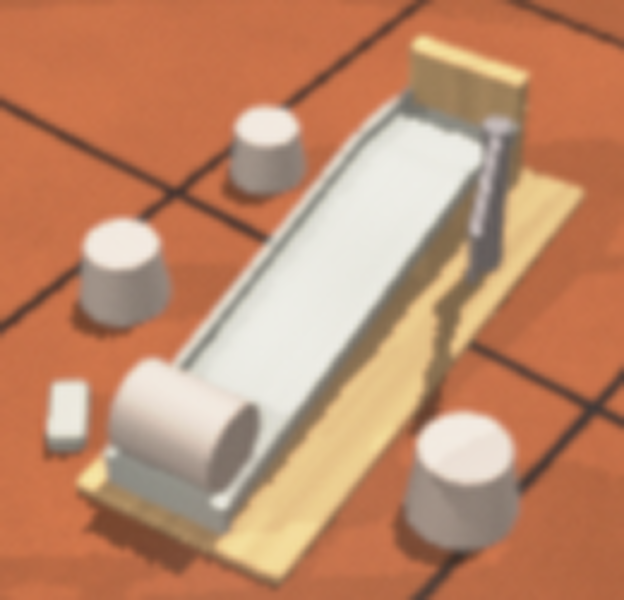

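In the enlarged top view, the hinge is at (213,222), the gate tip at (377,145), the crest line runs from (219,285) to (228,412), and the board corners are (55,228), (712,157), (738,387) and (75,460). In the scene crop, the stop's top face runs from (413,50) to (522,82), the hinge is at (497,122), and the board corners are (80,483), (278,583) and (582,190). Next I'll fit the gutter pose to these.

```bash
cat > h.py <<'E'
import numpy as np
from cell import robot
cal={n:robot.get_calibration(n) for n in("scene","top")}
def proj(n,X):
    c=cal[n]; p=np.atleast_2d(X)@c["R"].T+c["t"]; s=p[:,:2]/p[:,2:]
    s=s*(1+c["k1"]*(s**2).sum(1,keepdims=True)); return s@c["mtx"][:2,:2].T+c["mtx"][:2,2]
def topx(u,v): return np.array([262+(u+.5)/6-.5,145+(v+.5)/6-.5])
def scx(u,v): return np.array([250+(u+.5)/4.8-.5,155+(v+.5)/4.8-.5])
def G(pose,P):
    x,y,a=pose[:3]; P=np.atleast_2d(P)/1000; c,s=np.cos(a),np.sin(a)
    return np.c_[x+c*P[:,0]-s*P[:,1], y+s*P[:,0]+c*P[:,1], P[:,2]]
E
python3 - <<'E'
from h import *
from scipy.optimize import least_squares
# board corners y: yc +-62.5
obs=[("top",topx(213,222),(85,-55,110),0),("top",topx(62,283),(164,-37,89),0),("top",topx(77,437),(164,37,89),0),
("top",topx(55,228),(175,-62.5,8),1),("top",topx(712,157),(-175,-62.5,8),1),("top",topx(738,387),(-175,62.5,8),1),("top",topx(75,460),(175,62.5,8),1),
("top",topx(219,285),(90,-33,55),0),("top",topx(228,412),(90,33,55),0),
("scene",scx(413,50),(150,37,89),0),("scene",scx(522,82),(150,-37,89),0),("scene",scx(497,122),(85,-55,110),0),
("scene",scx(80,483),(-175,62.5,8),1),("scene",scx(278,583),(-175,-62.5,8),1),("scene",scx(582,190),(175,-62.5,8),1)]
def f(p):
    return np.concatenate([(proj(n,G(p,np.array(P)+[0,p[3]*1000*b,0]))[0]-uv) for n,uv,P,b in obs])
r=least_squares(f,[.6,0,1.6,-.015],loss="soft_l1"); p=r.x; print(p, np.degrees(p[2])); 
for o,e in zip(obs,f(p).reshape(-1,2)): print(o[0],o[2],e.round(2))
tip=topx(377,145); g=np.linspace(.5,1.7,121)
# gate dir: 0 ->-y, pi/2 -> -x, pi -> +y
P=np.c_[85-90*np.sin(g),-55-90*np.cos(g),np.full(121,108)]
e=np.linalg.norm(proj("top",G(p,P))-tip,axis=1); print("gate",g[e.argmin()],e.min())
print("roller",G(p,[-143,0,47]),"lip",G(p,[-160,0,29]),"stop",G(p,[125,0,76]))
ua=G(p,[[0,0,0],[1000,0,0]]);print(ua[1]-ua[0])
np.save("pose.npy",p)
E
```

```text
[ 0.54839903 -0.03691165  1.68600481 -0.01335407] 96.60096005840003
top (85, -55, 110) [-0.48  0.03]
top (164, -37, 89) [-0.71 -0.27]
top (164, 37, 89) [-0.7  -0.93]
top (175, -62.5, 8) [-0.32 -0.48]
top (-175, -62.5, 8) [-0.01 -0.86]
top (-175, 62.5, 8) [0.47 0.03]
top (175, 62.5, 8) [0.29 0.12]
top (90, -33, 55) [-0.84 -0.95]
top (90, 33, 55) [-0.05 -0.48]
scene (150, 37, 89) [-2.11 -0.87]
scene (150, -37, 89) [-1.55  0.37]
scene (85, -55, 110) [-0.87  0.44]
scene (-175, 62.5, 8) [-1.64  0.16]
scene (-175, -62.5, 8) [ 0.02 -0.35]
scene (175, -62.5, 8) [ 0.14 -0.13]
gate 1.24 0.4498847821055314
roller [[ 0.56483742 -0.17896368  0.047     ]] lip [[ 0.56679164 -0.19585099  0.029     ]] stop [[0.53402981 0.0872597  0.076     ]]
[-0.1149538   0.99337084  0.        ]
```

The fit residuals are about 1 px and the gate reads 1.24 rad. I'll turn the tool so its x axis points uphill (+73.6° of yaw, which is −z in the tool frame) and set the fingers 30 mm apart so they push the roller at two points.

Request:
jog_arm([
  [[0,0,0,0,0,-6.7,30],[0,0,0,0,0,-6.7,30],[0,0,0,0,0,-6.7,30],[0,0,0,0,0,-6.7,30],[0,0,0,0,0,-6.7,30],[0,0,0,0,0,-6.7,30],[0,0,0,0,0,-6.7,30],[0,0,0,0,0,-6.7,30],[0,0,0,0,0,-6.7,30],[0,0,0,0,0,-6.7,30],[0,0,0,0,0,-6.6,30],[0,0,0,0,0,0,30]],
])

```text
t: 1.1
position: [0.263, -0.6213, 0.2307]
orientation: [[-0.118, 0.993, -0.0], [0.993, 0.118, 0.001], [0.001, -0.0, -1.0]]
force: [-0.1, 0.0, -0.1]
finger_gap: 0.352
finger_force: 0.0
```

```bash
cat > to.py <<'E'
import sys
from h import *
p=np.load("pose.npy"); s=robot.state(); R=np.array(s["orientation"]); X=np.array(s["position"])
a=p[2]; Rg=np.array([[np.cos(a),-np.sin(a),0],[np.sin(a),np.cos(a),0],[0,0,1]])
print("t",s["t"],"gutter TCP mm",((X-[p[0],p[1],0])@Rg*1000).round(1),"yaw err deg",np.degrees(np.arctan2(R[1,0],R[0,0])-a).round(2),"z",R[:,2].round(3),"F",(np.array(s["force"])@Rg).round(1),"gap",s["finger_gap"],"q",np.round(s["q"],2))
for t in sys.argv[1:]:
    T=np.array(list(map(float,t.split(",")))); print(t,"shift in tool axes",((G(p,T)[0]-X)@R*1000).round(1))
E
python3 to.py=0 2>/dev/null; python3 to.py "-200,0,150" "-200,0,36"
```

```text
t 1.1 gutter TCP mm [-547.7  350.7  230.7] yaw err deg 0.18 z [-0.     0.001 -1.   ] F [ 0.   0.1 -0.1] gap 0.3521227652068063 q [ 1.25  0.49 -0.25  1.54  0.13  1.13  1.09]
-200,0,150 shift in tool axes [346.5 351.8  81. ]
-200,0,36 shift in tool axes [346.4 351.8 195. ]
```

Request:
jog_arm([
  [[28,28,4,0,0,0,30],[28,28,4,0,0,0,30],[28,28,4,0,0,0,30],[28,28,4,0,0,0,30],[28,28,4,0,0,0,30],[28,28,4,0,0,0,30],[28,28,4,0,0,0,30],[28,28,4,0,0,0,30],[28,28,4,0,0,0,30],[28,28,4,0,0,0,30],[28,28,4,0,0,0,30],[28,28,4,0,0,0,30]],
])

```text
t: 2.1
position: [0.5595, -0.2477, 0.183]
orientation: [[-0.11, 0.994, -0.0], [0.994, 0.11, -0.0], [-0.0, -0.0, -1.0]]
force: [1.0, -0.9, -0.2]
finger_gap: 0.348
finger_force: 0.0
```

Request:
jog_arm([
  [[10,16,33,0,0,0,30],[0,0,30,0,0,0,30],[0,0,30,0,0,0,30],[0,0,0,0,0,0,30]],
])

```text
t: 2.43
position: [0.5694, -0.2358, 0.0842]
orientation: [[-0.112, 0.994, -0.01], [0.994, 0.112, 0.003], [0.004, -0.01, -1.0]]
force: [-2.1, 0.6, -0.4]
finger_gap: 0.348
finger_force: 0.0
```

```bash
python3 to.py "-200,0,38"; python3 - <<'E'
from h import *
import cv2
a=robot.snapshot("scene")[155:280,235:380]; cv2.imwrite("pics/s1.png",cv2.resize(a,None,fx=4.8,fy=4.8,interpolation=cv2.INTER_CUBIC))
E
```

```text
t 2.4333 gutter TCP mm [-200.     2.    84.2] yaw err deg -0.16 z [-0.01   0.003 -1.   ] F [ 0.9  2.  -0.4] gap 0.34772547256295605 q [ 0.56  0.58 -0.36  1.79  0.26  0.83  0.19]
-200,0,38 shift in tool axes [-0.2  2.4 46.2]
```

View pics/s1.png

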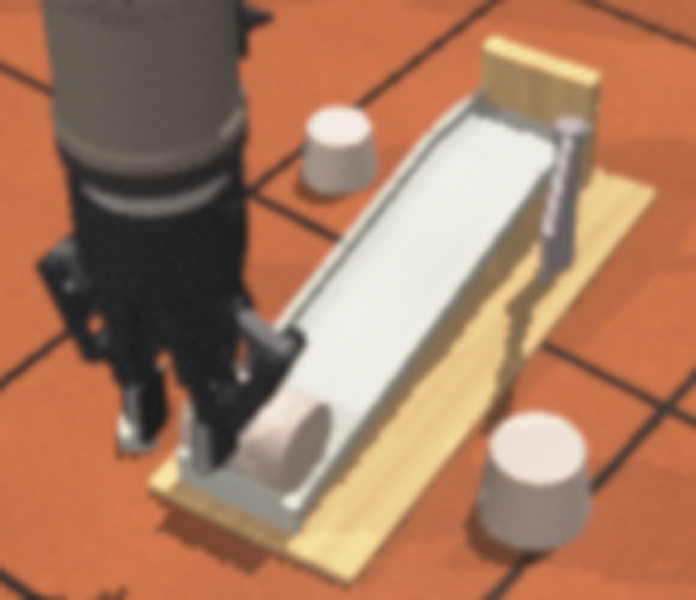

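The scene shows the fingertips at (135,440) and (205,460) straddling the gutter axis, downhill of the roller. The knuckles sit high enough to clear the gate. Next I lower them behind the roller and make contact.

Request:
jog_arm([
  [[0,2,20,0,0,0,30],[0,0,20,0,0,0,30],[0,0,8,0,0,0,30],[0,0,0,0,0,0,30],[7,0,0,0,0,0,30],[7,0,0,0,0,0,30],[5,0,0,0,0,0,30],[5,0,-0.7,0,0,0,30],[5,0,-0.7,0,0,0,30],[5,0,-0.7,0,0,0,30],[5,0,-0.7,0,0,0,30],[5,0,-0.7,0,0,0,30]],
])

```text
t: 3.48
position: [0.5719, -0.1963, 0.0477]
orientation: [[-0.112, 0.994, 0.004], [0.994, 0.112, -0.004], [-0.004, 0.003, -1.0]]
force: [0.9, -6.5, 5.7]
finger_gap: 0.351
finger_force: 3.6
```

```bash
python3 to.py "50,0,68"; python3 - <<'E'
from h import *
import cv2
a=robot.snapshot("scene")[155:280,235:380]; b=robot.snapshot("top")[145:245,262:395]
f=lambda i:cv2.resize(i,(400,300),interpolation=cv2.INTER_CUBIC)
cv2.imwrite("pics/s2.png",np.hstack([f(a),f(b)]))
E
```

```text
t 3.4833 gutter TCP mm [-161.1   -5.1   47.7] yaw err deg -0.15 z [ 0.004 -0.004 -1.   ] F [-6.6 -0.2  5.7] gap 0.35058161269522503 q [ 0.48  0.61 -0.34  1.85  0.29  0.73  0.09]
50,0,68 shift in tool axes [211.   -5.5 -21.2]
```

View pics/s2.png

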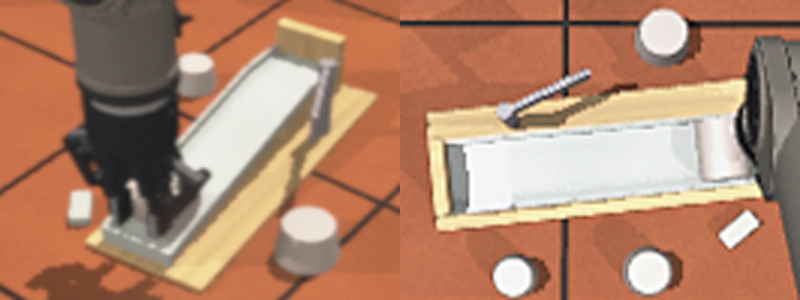

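The left view shows the fingers behind the roller. In the top view the roller's uphill edge is at x≈698, against 715 at the start, so it has moved about 17 mm uphill. The TCP reads higher than commanded, so I'll hold and let it settle.

Request:
jog_arm([
  [[0,0,0,0,0,0,30],[0,0,0,0,0,0,30]],
])

```text
t: 3.75
position: [0.5719, -0.1955, 0.0475]
orientation: [[-0.113, 0.994, 0.003], [0.994, 0.113, -0.003], [-0.003, 0.003, -1.0]]
force: [1.2, -5.2, 3.4]
finger_gap: 0.352
finger_force: 2.6
```

```bash
python3 to.py "50,0,68"
```

```text
t 3.75 gutter TCP mm [-160.3   -5.1   47.5] yaw err deg -0.1 z [ 0.003 -0.003 -1.   ] F [-5.3 -0.6  3.4] gap 0.3518534448386841 q [ 0.48  0.61 -0.34  1.85  0.29  0.73  0.09]
50,0,68 shift in tool axes [210.2  -5.5 -21.3]
```

Request:
jog_arm([
  [[0,-2,4,0,0,0,30],[0,-2,4,0,0,0,30],[0,-1,0,0,0,0,30],[6,0,-0.8,0,0,0,30],[6,0,-0.8,0,0,0,30],[6,0,-0.8,0,0,0,30],[6,0,-0.8,0,0,0,30],[6,0,-0.8,0,0,0,30]],
])

```text
t: 4.42
position: [0.5625, -0.1638, 0.0423]
orientation: [[-0.115, 0.993, 0.001], [0.993, 0.115, -0.0], [-0.001, 0.001, -1.0]]
force: [0.9, -6.0, 3.4]
finger_gap: 0.355
finger_force: 2.7
```

```bash
python3 to.py "50,0,68"
```

```text
t 4.4167 gutter TCP mm [-127.7    0.6   42.3] yaw err deg -0.03 z [ 0.001 -0.    -1.   ] F [-6.  -0.2  3.4] gap 0.3545737792113179 q [ 0.44  0.6  -0.34  1.89  0.3   0.7   0.04]
50,0,68 shift in tool axes [177.7   0.6 -25.8]
```

Request:
jog_arm([
  [[8,0,-1.1,0,0,0,30],[8,0,-1.1,0,0,0,30],[8,0,-1.1,0,0,0,30],[8,0,-1.1,0,0,0,30],[8,0,-1.1,0,0,0,30],[8,0,-1.1,0,0,0,30],[8,0,-1.1,0,0,0,30],[8,0,-1.1,0,0,0,30],[8,0,-1.1,0,0,0,30],[8,0,-1.1,0,0,0,30]],
])

```text
t: 5.25
position: [0.5532, -0.0848, 0.0534]
orientation: [[-0.114, 0.993, 0.001], [0.993, 0.114, -0.001], [-0.001, 0.001, -1.0]]
force: [0.7, -5.9, 5.8]
finger_gap: 0.352
finger_force: 3.2
```

```bash
python3 to.py "50,0,68"
```

```text
t 5.25 gutter TCP mm [-48.1   0.7  53.4] yaw err deg -0.05 z [ 0.001 -0.001 -1.   ] F [-5.9 -0.   5.8] gap 0.3515891389653314 q [ 0.32  0.55 -0.36  1.95  0.29  0.69 -0.1 ]
50,0,68 shift in tool axes [ 98.1   0.7 -14.7]
```

Request:
jog_arm([
  [[8,0,-1.1,0,0,0,30],[8,0,-1.1,0,0,0,30],[8,0,-1.1,0,0,0,30],[8,0,-1.1,0,0,0,30],[8,0,-1.1,0,0,0,30],[8,0,-1.1,0,0,0,30],[8,0,-1.1,0,0,0,30],[8,0,-1.1,0,0,0,30],[8,0,-1.1,0,0,0,30],[8,0,-1.1,0,0,0,30]],
])

```text
t: 6.08
position: [0.5436, -0.0053, 0.0642]
orientation: [[-0.114, 0.993, 0.0], [0.993, 0.114, -0.001], [-0.001, -0.0, -1.0]]
force: [1.1, -6.1, 6.1]
finger_gap: 0.35
finger_force: 3.2
```

```bash
python3 to.py "60,0,68"; python3 - <<'E'
from h import *
import cv2
a=robot.snapshot("scene")[155:280,235:380]; b=robot.snapshot("top")[145:245,262:395]
f=lambda i:cv2.resize(i,(400,300),interpolation=cv2.INTER_CUBIC)
cv2.imwrite("pics/s3.png",np.hstack([f(a),f(b)]))
E
```

```text
t 6.0833 gutter TCP mm [31.9  1.2 64.2] yaw err deg -0.04 z [ 0.    -0.001 -1.   ] F [-6.2 -0.4  6.1] gap 0.35019247071605175 q [ 0.19  0.51 -0.37  1.98  0.28  0.7  -0.24]
60,0,68 shift in tool axes [28.1  1.1 -3.8]
```

View pics/s3.png

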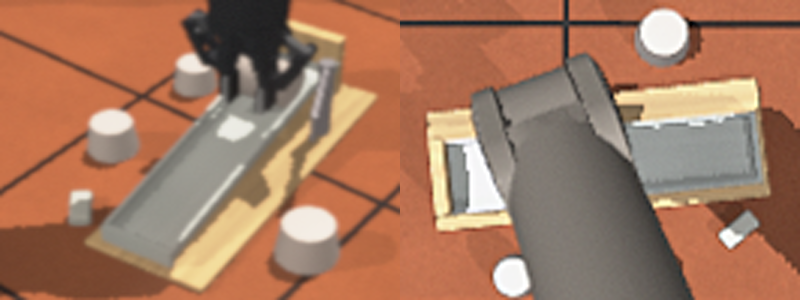

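Scene view: the roller is just ahead of the fingers near the crest at (262,70), still in the channel. I'll push it slowly over the crest and follow it into the dip.

Request:
jog_arm([
  [[5,0,-0.7,0,0,0,30],[5,0,-0.7,0,0,0,30],[5,0,-0.7,0,0,0,30],[5,0,-0.7,0,0,0,30],[5,0,0,0,0,0,30],[5,0,0,0,0,0,30],[5,0,0,0,0,0,30],[5,0,0,0,0,0,30],[5,0,0,0,0,0,30],[0,0,0,0,0,0,30],[0,0,0,0,0,0,30]],
])

```text
t: 7.1
position: [0.5385, 0.0397, 0.0665]
orientation: [[-0.115, 0.993, -0.0], [0.993, 0.115, 0.0], [0.0, -0.0, -1.0]]
force: [-0.1, -0.2, -1.1]
finger_gap: 0.352
finger_force: 0.0
```

```bash
python3 to.py "89,0,70"
```

```text
t 7.1 gutter TCP mm [77.3  1.  66.5] yaw err deg 0.01 z [-0.  0. -1.] F [-0.1  0.2 -1.1] gap 0.3524282236699154 q [ 0.11  0.51 -0.38  1.99  0.28  0.7  -0.33]
89,0,70 shift in tool axes [11.7  1.  -3.5]
```

Force is zero, so the roller has left the fingers and rolled into the dip. I'll back off, rise, close the fingers, go to the outer side of the gate, then look.

Request:
jog_arm([
  [[-10,0,-5,0,0,0,30],[-10,0,-20,0,0,0,30],[0,0,-35,0,0,0,0],[0,0,-35,0,0,0,0],[-8,27,0,0,0,0,0],[-8,27,0,0,0,0,0],[-8,27,0,0,0,0,0],[0,27,0,0,0,0,0],[0,0,0,0,0,0,0]],
])

```text
t: 7.85
position: [0.6553, 0.0061, 0.162]
orientation: [[-0.112, 0.994, 0.004], [0.994, 0.111, 0.0], [0.0, 0.004, -1.0]]
force: [0.5, 0.5, 0.1]
finger_gap: 0.0
finger_force: 0.0
```

```bash
python3 to.py "32,-105,82"; python3 - <<'E'
from h import *
import cv2
a=robot.snapshot("scene")[155:280,235:380]; b=robot.snapshot("top")[145:245,262:395]
f=lambda i:cv2.resize(i,(400,300),interpolation=cv2.INTER_CUBIC)
cv2.imwrite("pics/s4.png",np.hstack([f(a),f(b)]))
E
```

```text
t 7.85 gutter TCP mm [  30.4 -111.2  162. ] yaw err deg -0.2 z [ 0.004  0.    -1.   ] F [ 0.4 -0.6  0.1] gap 0.0004746348759425477 q [ 0.17  0.54 -0.38  1.65  0.23  0.99 -0.18]
32,-105,82 shift in tool axes [ 1.6 -6.5 80. ]
```

View pics/s4.png

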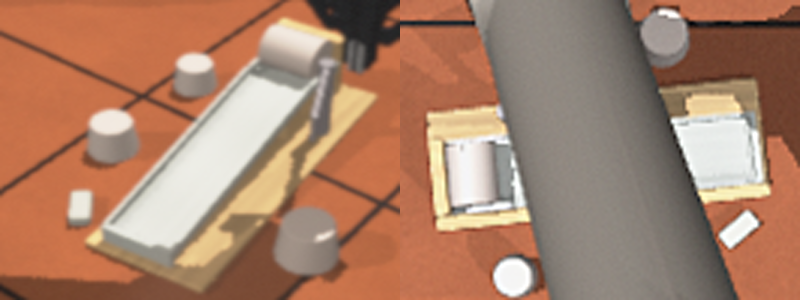

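The scene shows the roller against the stop at (297,50), and it spans 447–495 in the top view. The gate hasn't moved. Now I descend on its outer side and start the push.

Request:
jog_arm([
  [[0,0,30,0,0,0,0],[0,0,30,0,0,0,0],[0,0,20,0,0,0,0],[0,0,0,0,0,0,0],[0,-8,0,0,0,0,0],[0,-8,0,0,0,0,0],[-5,-11,0,0,0,0,0],[-5,-11,0,0,0,0,0],[-2,-10,0,0,0,0,0],[-1,-10,0,0,0,0,0],[0,0,0,0,0,0,0]],
])

```text
t: 8.87
position: [0.593, -0.0125, 0.0826]
orientation: [[-0.114, 0.994, -0.0], [0.994, 0.114, -0.001], [-0.001, -0.0, -1.0]]
force: [-0.6, -0.3, -0.0]
finger_gap: -0.003
finger_force: 0.0
```

```bash
python3 to.py "20,-34,82" "30,-15,82"
```

```text
t 8.8667 gutter TCP mm [ 19.1 -47.1  82.6] yaw err deg -0.08 z [-0.    -0.001 -1.   ] F [-0.2  0.6 -0. ] gap -0.002788923212334197 q [ 0.2   0.55 -0.37  1.86  0.27  0.79 -0.2 ]
20,-34,82 shift in tool axes [  0.9 -13.1   0.6]
30,-15,82 shift in tool axes [ 10.8 -32.1   0.6]
```

Request:
jog_arm([
  [[0,-7,0,0,0,0,0],[1,-6,0,0,0,0,0],[5,-10,0,0,0,0,0],[5,-9,0,0,0,0,0],[8,-8,0,0,0,0,0],[8,-7,0,0,0,0,0],[7,-4,0,0,0,0,0],[7,-3,0,0,0,0,0],[0,0,0,0,0,0,0]],
])

```text
t: 9.62
position: [0.5355, 0.0251, 0.0816]
orientation: [[-0.117, 0.993, -0.001], [0.993, 0.117, 0.001], [0.001, -0.001, -1.0]]
force: [-0.1, -0.0, 1.0]
finger_gap: -0.001
finger_force: 0.0
```

```bash
python3 to.py "71,10,82"; python3 - <<'E'
from h import *
import cv2
a=robot.snapshot("scene")[155:280,235:380]; b=robot.snapshot("top")[145:245,262:395]
f=lambda i:cv2.resize(i,(400,300),interpolation=cv2.INTER_CUBIC)
cv2.imwrite("pics/s5.png",np.hstack([f(a),f(b)]))
E
```

```text
t 9.6167 gutter TCP mm [63.1  5.6 81.6] yaw err deg 0.12 z [-0.001  0.001 -1.   ] F [-0.   0.1  1. ] gap -0.0006731135232454015 q [ 0.15  0.48 -0.39  1.99  0.27  0.72 -0.29]
71,10,82 shift in tool axes [ 7.9 -4.3 -0.4]
```

View pics/s5.png

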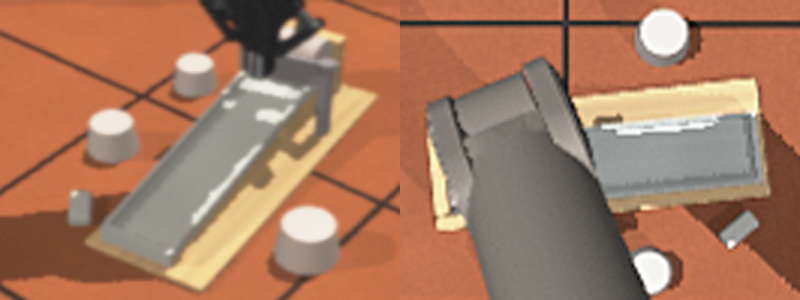

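The gate is now across the gutter: its blade runs from the hinge at (325,70) to the fingers at (262,65). I'll press it slowly against its stop.

Request:
jog_arm([
  [[3,-1,0,0,0,0,0],[3,-1,0,0,0,0,0],[2,-1,0,0,0,0,0],[2,0,0,0,0,0,0],[2,0,0,0,0,0,0],[0,0,0,0,0,0,0]],
])

```text
t: 10.22
position: [0.5321, 0.0343, 0.0815]
orientation: [[-0.114, 0.993, -0.0], [0.993, 0.114, -0.001], [-0.001, -0.0, -1.0]]
force: [-1.0, -1.4, 0.1]
finger_gap: -0.003
finger_force: 0.7
```

```bash
python3 to.py
```

```text
t 10.2167 gutter TCP mm [72.6  8.  81.5] yaw err deg -0.05 z [-0.    -0.001 -1.   ] F [-1.3  1.2  0.1] gap -0.003087064810325317 q [ 0.13  0.47 -0.39  2.    0.27  0.72 -0.31]
```

Request:
jog_arm([
  [[2,0,0,0,0,0,0],[2,0,0,0,0,0,0],[0,0,0,0,0,0,0]],
])

```text
t: 10.47
position: [0.532, 0.0345, 0.0816]
orientation: [[-0.111, 0.994, -0.0], [0.994, 0.111, -0.004], [-0.004, -0.001, -1.0]]
force: [1.7, -9.7, 1.4]
finger_gap: 0.001
finger_force: 5.2
```

```bash
python3 to.py
```

```text
t 10.4667 gutter TCP mm [72.9  8.1 81.6] yaw err deg -0.22 z [-0.    -0.004 -1.   ] F [-9.8 -0.5  1.4] gap 0.0005653240339788441 q [ 0.13  0.47 -0.39  2.    0.27  0.72 -0.32]
```

The TCP stopped at x≈73 mm and the force rose to 9.8 N, so the gate is on its hinge stop. I'll back straight off, rise, and check.

Request:
jog_arm([
  [[-6,0,0,0,0,0,0],[-10,0,0,0,0,0,0],[-15,0,0,0,0,0,0],[-10,0,-30,0,0,0,0],[-30,0,-25,0,0,0,0],[-35,0,-10,0,0,0,0],[-35,0,-10,0,0,0,0],[-35,0,0,0,0,0,0],[-35,0,0,0,0,0,0],[-35,0,0,0,0,0,0],[0,0,0,0,0,0,0],[0,0,0,0,0,0,0]],
])

```text
t: 11.47
position: [0.5593, -0.2089, 0.1562]
orientation: [[-0.109, 0.994, -0.0], [0.994, 0.109, -0.0], [-0.0, -0.0, -1.0]]
force: [-0.9, 0.2, -0.7]
finger_gap: -0.0
finger_force: 0.0
```

```bash
python3 - <<'E'
from h import *
import cv2
a=robot.snapshot("scene")[155:280,235:380]; b=robot.snapshot("top")[145:245,262:395]
f=lambda i:cv2.resize(i,(400,300),interpolation=cv2.INTER_CUBIC)
cv2.imwrite("pics/s6.png",np.hstack([f(a),f(b)])); print(robot.state()["t"])
E
```

```text
11.5667
```

View pics/s6.png

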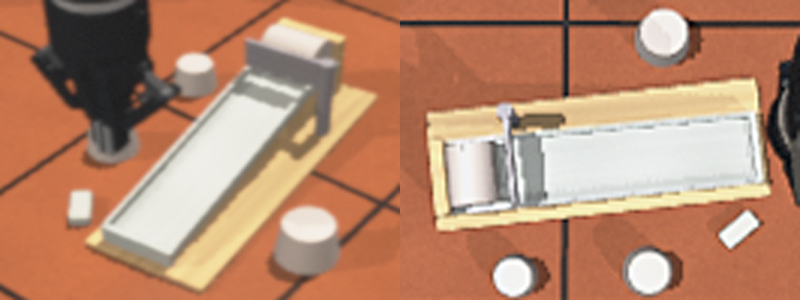

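The top view shows the gate square across the gutter from (507,112) to (516,205), and the roller against the stop at 447–495. The plugs and eraser are where they started, so I'm handing in.

```bash
python3 -c "
from cell import robot
print(robot.hand_in())"
```

```text
the job is handed in; nothing more can be done
None
```

I handed the job in at about 11.6 s: in the last pictures the roller rests against the stop block, the gate is shut on its hinge stop, and the plugs and eraser haven't moved; the cup, phone and goggles were outside those crops, and no verdict came back.

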